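# Find the heavy side of a wheel-drive pulley on the balancing stand

### The arm

A 7-joint arm with a two-finger parallel gripper is mounted at the origin on the work surface. World frame = base frame: x ahead of the robot, y to its left, z up, the work surface at z = 0. Lengths are in mm, angles in rad, forces in N, time in s.
With the tool pointing down it reaches from about 400 to 875 mm from the base axis. Payload 19.3 kg.
Tool frame: the origin (TCP) lies at the very end of the fingers, on their centre line; the grasp point (between the pads) lies 19 mm behind it (grip_point_offset is the z of the grasp point in the tool frame, in mm); z points along the fingers, y is the line along which they close (so a half turn about z gives the same grasp; the last joint's range is limited). The gripper opens to 85 mm and grips with 20 to 120 N. Pads are 22 mm wide; open, the fingers measure 114 mm over their backs; the gripper's body (76 mm by 85 mm) begins 54 mm behind the grasp point. The pads swing forward as they close: fully open they stand 13 mm farther back than shut.
Start: joints at [-1.357, 0.521, -0.036, 1.599, 0.021, 1.021, -0.113], TCP at [175.023, 599.985, 231.291] pointing down, gripper open.
Joint ranges: [-2.91, 2.91], [-0.3, 2.13], [-1.5, 1.42], [0.17, 2.43], [-1.26, 4.41], [0.16, 1.93], [-2.52, 2.52]. Speed limits (rad/s): [1.89, 1.89, 2.39, 2.39, 3.01, 3.01, 3.01].

### API

Orientations are given as a 3x3 rotation matrix whose columns are the frame's x, y, z axes.
In Python, from workcell import movep, movel, goto_joints, open_gripper, clamp, wait, inverse_kinematics, read_state, camera, PlanningError, finish_job, grip_point_offset gives the robot as it stands. Calls block until the motion is done:
- movep(position, orientation): joint-space move of the TCP to a pose.
- movel(position, frame=None, max_speed=150, guard=None): straight line of the TCP; frame=None keeps the orientation; max_speed is the mean speed in mm/s. With guard (N) it stops when the force on the tool has changed by that much, and returns True; else False.
- goto_joints(angles): joint-space move.
- open_gripper() and clamp(): open the fingers fully, or close them until they stop; the grip force is fixed at half the most.
- wait(seconds).
- inverse_kinematics(position, orientation): joint angles nearest the present ones, or None.
- read_state(): the state.
- camera(name): name is "side" or "top" or "wrist"; returns a dict with "image" (480x640x3 uint8, blue, green, red), "range_z" (480x640 float32, mm along the optical axis (not along the pixel's ray), 0 where there is no reading), "fx", "fy", "cx", "cy" (pixels), "dist_coeffs" ([k1, k2, p1, p2, k3] as OpenCV has them; the pictures are not rectified), "cam_to_world" (4x4, takes a point from camera to world coordinates). Camera axes: x right, y up, looking along -z (the intrinsics and any distortion apply to the point x, -y, -z); pixel columns grow to the right and rows downward; lengths in mm; the calibration is good to about 2 mm. A picture is of the moment at which its call begins.
A pose or a line that the arm cannot do raises PlanningError and nothing moves.
- finish_job(): hands the job in; it is judged then, once.
The state is a dict: "time": time; "qpos": joint angles; "qvel": joint speeds; "joint_efforts": joint torques, N m; "eef_pos": TCP position; "tool_rot": TCP orientation; "ft_force": force on the tool from outside, world axes, zero at the start; "torque": the same for the moment, N m; "finger_gap": finger opening in mm; "gripper_force": force on a finger pad.
Only numpy, scipy, OpenCV 4.12 (cv2) and the standard library are available. Lean on these libraries where they do the work, as an engineer would, in place of code of your own. Each camera call takes 0.05 s, during which the arm holds its last target. There are 200 camera calls.

### The job

Lift the belt pulley out of its wooden rest and lay its axle gently on the four rollers of the balancing stand, then let go so that it turns by itself and comes to rest with its heavy side down. Once it is still, fold the stand's keeper arm over so that its pad rests on the top of the rim and keeps the pulley as it settled, and leave the two beakers, the bowl and the brush where they are.

Things in the scene. Friction and masses are not known exactly. Their poses are not given: they have to be found in the camera images.
- pulley: bare aluminium belt pulley: disc 110 mm across, 22 mm thick, flat rim 18 mm deep (radially), on a steel axle 12 mm thick standing out 47 mm from each face; 0.7 to 0.95 kg. Origin at its centre; y along the axle (level). At the start it stands on its rim in the wooden rest, centre 70 mm above the table; it can be pinched from above at the top of its rim, across the two faces.
- heavy (a point): point on the pulley's rim in the middle of its heavy side: there one segment between hub and rim is cast solid, flush with the rim; the rest is a thin recessed web with three narrow ribs. Its z axis points from there through the centre, so straight up when the heavy side is down. At the start the heavy side is turned 45 to 160 degrees away from down.
- rest: plywood rest 110 x 50 mm, 40 mm high, fixed to the table: a V-shaped trough with two low cheeks in which the pulley stands. Origin at the centre of its underside; y along the pulley's axle.
- stand: grey balancing stand fixed to the table, base 190 x 160 mm; origin on the table under the seat, same axes. Two pairs of free steel rollers, 34 mm across, axes 37 mm apart along x, lie 38 mm either side of the seat along y, 13.7 mm below it. Outside them two cheeks, inner faces 66 mm from the seat, reach 8 mm above it. The pulley swings on them and settles 2 to 6 s after release.
- seat (a point): where the pulley's centre lies when its axle rests on the rollers, in the valley between the two rollers of each pair: 80 mm above the table. y along the axle, x level, from the keeper arm's post towards the rollers.
- keeper (a joint): keeper arm's hinge (rad): axis along the stand's y, 90 mm from the seat on its -x side, 149 mm above the table. 0 = at the start, leaning 0.3 back from upright, away from the rollers, on its stop, kept by its weight. Grows as it folds over towards the rollers; past upright (0.3) it falls slowly by itself; 1.87 = level, its rubber pad resting on the top of the rim.
- keeper_bar (a point): middle of the dark cross bar (12 mm thick, 60 mm long, along the stand's y) at the free end of the steel keeper arm, 105 mm from its hinge. The arm is 16 mm wide and 12 mm thick; its pad is 90 mm from the hinge. At the start the bar stands about 250 mm above the table, so go over or round it with anything held.
- beaker_a: upturned white ceramic beaker, 80 mm across, 95 mm high, to be left alone; origin at the centre of its underside
- beaker_b: a second such beaker, to be left alone
- bowl: white ceramic bowl, 150 mm across, 75 mm high, to be left alone; origin at the centre of its underside
- brush: hand brush lying on the table, to be left alone

How it is judged:
By the outcome, as a careful person would: the job done as asked, in the order asked, and still so for the second after the job is handed in, with the robot touching nothing.
It also fails if it takes over 61 s, if anything falls off the work surface, if the arm or the gripper's body presses on something with over 40 N, if the wrist force passes 120 N, or if a joint passes its speed limit or range.

## Working session

There is one attempt and no reset: what is moved stays moved. The work goes in short steps, each a Python script; the robot and the scene stay as the last script left them, time stands still between calls to the robot, and variables do not carry over. Pictures are saved under pics/ and viewed, at most 10 in all, crops included, and the job is handed in when it is done.

```bash
mkdir -p pics; ls; cat > h.py <<'E'
import numpy as np, cv2
from workcell import *
def cloud(c):
    h,w=c["range_z"].shape
    u,v=np.meshgrid(np.arange(w),np.arange(h))
    K=np.array([[c["fx"],0,c["cx"]],[0,c["fy"],c["cy"]],[0,0,1.]])
    p=cv2.undistortPoints(np.stack([u,v],-1).reshape(-1,1,2).astype(float),K,np.array(c["dist_coeffs"],float)).reshape(h,w,2)
    z=c["range_z"]; P=np.stack([p[...,0]*z,-p[...,1]*z,-z,np.ones_like(z)],-1)@np.array(c["cam_to_world"]).T
    P=P[...,:3]; P[z<=0]=np.nan
    return P
E
python3 - <<'E'
from h import *
for n in("top","side"):
    c=camera(n); cv2.imwrite(f"pics/{n}0.png",c["image"]); np.savez(f"{n}0.npz",P=cloud(c),im=c["image"])
    print(n,np.array(c["cam_to_world"]).round(2).tolist(),c["fx"])
print(read_state()["time"],grip_point_offset,read_state()["tool_rot"])
E
```

```text
pics
top [[0.02, 1.0, -0.06, 541.62], [-1.0, 0.03, 0.02, 13.44], [0.02, 0.06, 1.0, 1470.75], [0.0, 0.0, 0.0, 1.0]] 479.6833585840449
side [[0.98, 0.16, -0.14, 389.53], [-0.22, 0.7, -0.68, -1133.79], [-0.01, 0.69, 0.72, 1342.88], [0.0, 0.0, 0.0, 1.0]] 562.7331205067094
0.1 -18.700000000000003 [[-9.60004231e-01  2.79985403e-01 -2.23262668e-04]
 [ 2.79985489e-01  9.60003799e-01 -9.12335508e-04]
 [-4.11076161e-05 -9.38356255e-04 -9.99999559e-01]]
```

View pics/top0.png

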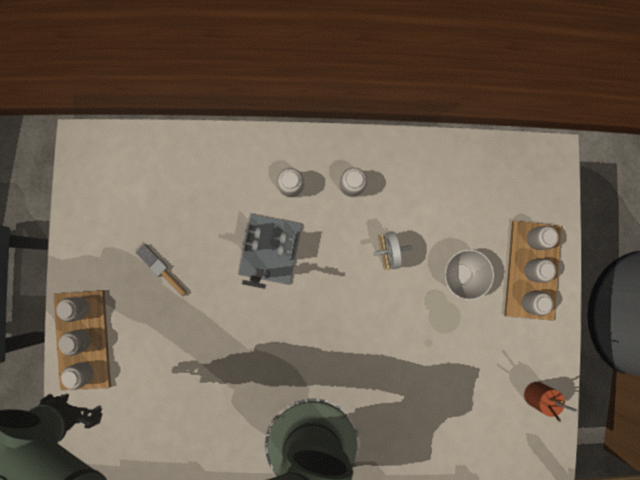

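View pics/side0.png

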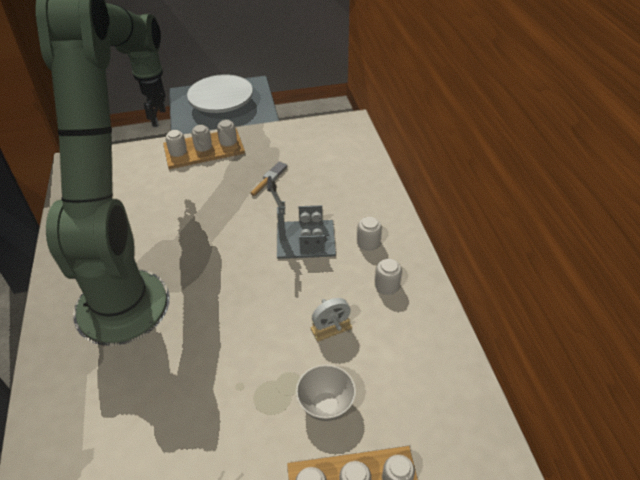

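The top view shows the stand at about (270,248), its keeper post at (256,281), the pulley at (392,248), the beakers at (290,181) and (353,181), and the bowl at (469,274). Next I measure the stand and pulley from the clouds.

```bash
python3 - <<'E'
import numpy as np,cv2
d=np.load("top0.npz");P=d["P"]; s=np.load("side0.npz")["P"]
def reg(P,u0,u1,v0,v1): return P[v0:v1,u0:u1].reshape(-1,3)
def rect(p,n):
    r=cv2.minAreaRect(p[:,:2].astype(np.float32)); print(n,len(p),np.round(r[0],1),np.round(r[1],1),round(r[2],1),p[:,2].mean().round(1),p[:,2].max().round(1)); print(cv2.boxPoints(r).round(0).tolist())
a=reg(P,225,320,205,300); a=a[np.isfinite(a[:,2])]
print(np.histogram(a[:,2],bins=range(-10,270,10)))
rect(a[(a[:,2]>6)&(a[:,2]<30)],"base"); rect(a[(a[:,2]>40)&(a[:,2]<110)],"cheeks+rollers");rect(a[(a[:,2]>225)],"bar")
b=reg(P,365,425,220,280); b=b[np.isfinite(b[:,2])]
print(np.histogram(b[:,2],bins=range(-10,150,10)))
rect(b[b[:,2]>95],"rim"); rect(b[(b[:,2]>20)&(b[:,2]<45)],"rest"); rect(b[(b[:,2]>60)&(b[:,2]<85)],"axle")
for n,u in (("bA",(275,305,165,200)),("bB",(340,370,165,200)),("bowl",(435,500,245,305)),("brush",(130,195,240,300))):
    q=reg(P,*u); rect(q[q[:,2]>(60 if n[0]=='b' and n!='brush' else 8)],n)
# side view of same
m=s.reshape(-1,3)
q=m[(abs(m[:,0]-600)<120)&(abs(m[:,1]+155)<80)&(m[:,2]>60)]; q=q[:,:]; print(len(q)); rect(q[q[:,2]>100],"rim side")
im=d["im"]; x=cv2.resize(im[195:305,220:430],None,fx=3.8,fy=3.8,interpolation=cv2.INTER_CUBIC); cv2.imwrite("pics/topcrop.png",x)
E
```

```text
(array([2435, 3744, 1960,   27,   16,   19,   22,   88,  160,  214,   37,
          2,    1,    2,    8,    9,   16,   33,    8,    8,    7,    3,
          1,    3,   10,   40,  110]), array([-10,   0,  10,  20,  30,  40,  50,  60,  70,  80,  90, 100, 110,
       120, 130, 140, 150, 160, 170, 180, 190, 200, 210, 220, 230, 240,
       250, 260]))
base 2761 [586.9 136.5] [287.3 288. ] 1.4 12.1 29.8
[[440.0, 277.0], [447.0, -11.0], [734.0, -4.0], [727.0, 284.0]]
cheeks+rollers 542 [584.6 145.5] [150.4 144.3] 79.8 77.1 103.2
[[500.0, 84.0], [642.0, 59.0], [669.0, 207.0], [527.0, 232.0]]
bar 164 [504.7 159.1] [58.1 26.6] 80.0 251.0 260.8
[[487.0, 133.0], [513.0, 128.0], [523.0, 185.0], [497.0, 190.0]]
(array([1198, 1660,   47,   32,   72,   60,   14,   20,  113,   48,   44,
         47,   95,  129,    1]), array([-10,   0,  10,  20,  30,  40,  50,  60,  70,  80,  90, 100, 110,
       120, 130, 140]))
rim 299 [ 600.6 -221.3] [101.7  23.6] 11.8 116.1 130.2
[[548.0, -220.0], [553.0, -243.0], [653.0, -222.0], [648.0, -199.0]]
rest 150 [ 596.3 -207.8] [105.   17.4] 13.4 35.5 44.9
[[543.0, -211.0], [547.0, -228.0], [649.0, -204.0], [645.0, -187.0]]
axle 160 [ 602.  -219.8] [88.7 88.7] 53.7 75.4 85.0
[[540.0, -229.0], [612.0, -282.0], [664.0, -210.0], [593.0, -158.0]]
bA 557 [793.7  85.8] [73.5 79.4] 2.3 87.2 102.7
[[755.0, 124.0], [758.0, 45.0], [832.0, 48.0], [829.0, 127.0]]
bB 554 [ 801.6 -101.6] [77.4 75.4] 88.6 87.0 102.1
[[763.0, -139.0], [838.0, -141.0], [840.0, -64.0], [765.0, -62.0]]
bowl 433 [ 532.4 -450.9] [150.1 148. ] 56.6 71.4 82.5
[[429.0, -473.0], [553.0, -554.0], [635.0, -429.0], [512.0, -348.0]]
brush 695 [511.  470.7] [223.2 123.7] 68.3 17.8 28.5
[[412.0, 390.0], [527.0, 344.0], [610.0, 551.0], [495.0, 597.0]]
463
rim side 251 [ 600.6 -224. ] [93.8 28.3] 11.3 116.1 131.1
[[552.0, -219.0], [557.0, -247.0], [649.0, -229.0], [644.0, -201.0]]
```

View pics/topcrop.png

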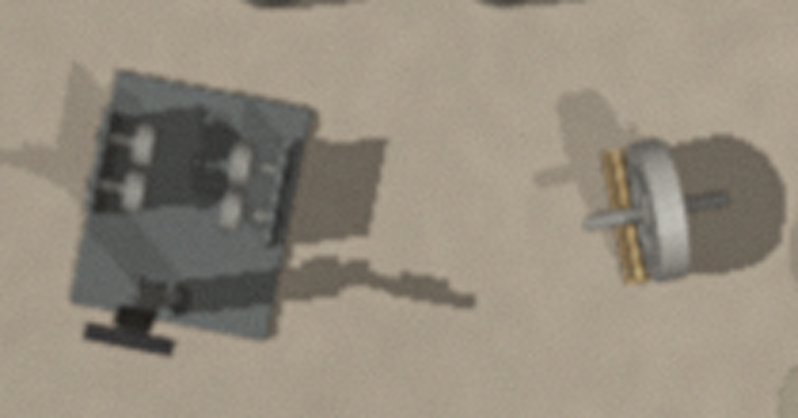

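The pulley centre is near (600,-222) with yaw about 12°. The stand's yaw is about -10°, and working from the bar puts the seat near (624,138). Next is a close look at each with the wrist camera.

```bash
cat >> h.py <<'E'
def R(deg):
    c,s=np.cos(np.radians(deg)),np.sin(np.radians(deg))
    return np.array([[-c,-s,0],[-s,c,0],[0,0,-1.]])
E
python3 - <<'E'
from h import *
def look(n):
    wait(.3); c=camera("wrist"); cv2.imwrite(f"pics/{n}.png",c["image"]); np.savez(n+".npz",P=cloud(c),im=c["image"]); print(n,read_state()["time"],np.array(c["cam_to_world"])[:3].round(2).tolist())
for z in (420,380,350):
    try: movep([590,138,z],R(-10)); print(z);break
    except PlanningError as e: print(e)
look("w_stand")
movep([590,-222,300],R(12)); look("w_pul")
x=np.hstack([cv2.resize(cv2.imread(f"pics/{n}.png"),(400,300),interpolation=cv2.INTER_AREA) for n in("w_stand","w_pul")]); cv2.imwrite("pics/both.png",x)
E
```

```text
420
w_stand 2.7667 [[0.17, -0.94, -0.29, 515.6], [0.98, 0.17, 0.05, 150.58], [0.0, -0.3, 0.96, 562.2]]
w_pul 4.5333 [[-0.21, -0.93, -0.29, 516.37], [0.98, -0.2, -0.06, -237.88], [-0.0, -0.3, 0.96, 442.39]]
```

View pics/both.png

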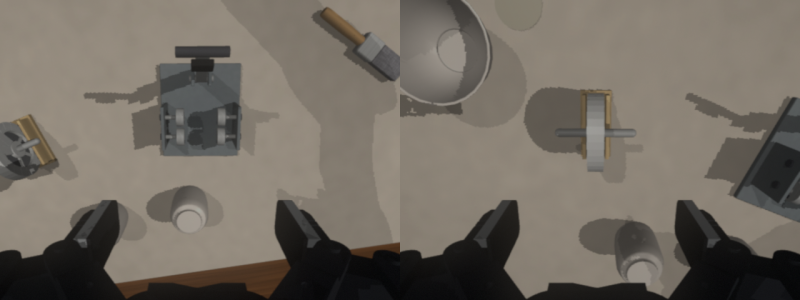

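Both targets are in view: the stand with its rollers at (180–222,125) and bar at (202,51) in the left half, and the pulley's rim at (596,132) with its axle along image x in the right half. I'll measure both.

```bash
python3 - <<'E'
import numpy as np,cv2
def rect(p,n):
    r=cv2.minAreaRect(p[:,:2].astype(np.float32)); print(n,len(p),np.round(r[0],1),np.round(r[1],1),round(r[2],1),np.percentile(p[:,2],[5,50,95,100]).round(1)); 
d=np.load("w_pul.npz");P=d["P"].reshape(-1,3)
a=P[(abs(P[:,0]-600)<75)&(abs(P[:,1]+222)<75)]
rect(a[a[:,2]>100],"rim"); rect(a[a[:,2]>117],"rimtop")
x=a[(a[:,2]>66)&(a[:,2]<82)]; x=x[abs((x-[600,-222,0])@[-.2,.98,0])>18]; rect(x,"axle"); print("table",np.median(a[abs(a[:,2])<12][:,2]))
r=a[a[:,2]>105]; v=np.linalg.svd(r[:,:2]-r[:,:2].mean(0),full_matrices=False)[2]; print("rim pca",v[0],r.mean(0))
v=np.linalg.svd(x[:,:2]-x[:,:2].mean(0),full_matrices=False)[2]; print("axle pca",v[0],x.mean(0))
d=np.load("w_stand.npz");P=d["P"];im=d["im"].astype(int)
M=(abs(P[...,0]-600)<140)&(abs(P[...,1]-140)<110)
print("table",np.median(P[M&(abs(P[...,2])<6)][:,2]))
b=P[M&(P[...,2]>235)]; rect(b,"bar")
t=np.radians(-10); ex=np.array([np.cos(t),np.sin(t),0]); ey=np.array([-np.sin(t),np.cos(t),0])
g=P[M&(P[...,2]>7)&(P[...,2]<30)]; rect(g,"base")
q=M&(P[...,2]>55)&(P[...,2]<100); rect(P[q],"cheeks etc")
r=M&(P[...,2]>68)&(P[...,2]<92)
p=P[r]-[624,138,0]; loc=np.stack([p@ex,p@ey,p[:,2]],1)
print("hist y",[(k,len(s),s[:,2].max().round(0),s[:,0].min().round(0),s[:,0].max().round(0)) for k in range(-80,80,5) for s in [loc[(loc[:,1]>=k)&(loc[:,1]<k+5)]] if len(s)])
for s in(-1,1):
    l=loc[(loc[:,1]*s>26)&(loc[:,1]*s<52)]; h=np.histogram(l[:,0],bins=range(-50,55,4)); print([(int(x),int(l[(l[:,0]>=x)&(l[:,0]<x+4)][:,2].mean())if n else 0) for x,n in zip(h[1],h[0])])
E
```

```text
rim 47257 [ 581.6 -223.4] [104.  110.3] 55.3 [123.7 365.5 383.4 386.9]
rimtop 46181 [ 598.4 -218.2] [ 60.9 144.5] 16.4 [316.4 365.8 383.5 386.9]
axle 1162 [ 600.1 -222.7] [ 12.  115.4] 12.0 [71.  74.6 76.4 78.1]
table -0.19417638866724474
rim pca [-0.21179856  0.97731334] [ 581.34109792 -223.13418237  347.64810079]
axle pca [-0.20270807  0.97923921] [ 599.09292373 -221.93542503   74.25563068]
table -0.2396153291518317
bar 46527 [546.4 145.8] [144.7 111.9] 80.4 [433.3 485.5 503.2 507. ]
base 14039 [597.7 142.7] [160.5 189.8] 80.7 [10.1 11.8 13.4 30. ]
cheeks etc 3253 [616.6 139.2] [152.1  80.3] 80.0 [64.8 79.9 88.3 89.7]
hist y [(-80, 18, np.float64(73.0), np.float64(-31.0), np.float64(15.0)), (-75, 141, np.float64(90.0), np.float64(-47.0), np.float64(33.0)), (-70, 393, np.float64(90.0), np.float64(-47.0), np.float64(33.0)), (-65, 44, np.float64(72.0), np.float64(-28.0), np.float64(14.0)), (-60, 47, np.float64(71.0), np.float64(-29.0), np.float64(15.0)), (-55, 51, np.float64(72.0), np.float64(-29.0), np.float64(14.0)), (-50, 28, np.float64(78.0), np.float64(-41.0), np.float64(14.0)), 
[... 743 characters left out ...]
4(90.0), np.float64(-48.0), np.float64(33.0)), (70, 117, np.float64(90.0), np.float64(-47.0), np.float64(33.0)), (75, 12, np.float64(72.0), np.float64(-31.0), np.float64(15.0))]
[(-50, 0), (-46, 68), (-42, 73), (-38, 78), (-34, 80), (-30, 79), (-26, 79), (-22, 81), (-18, 79), (-14, 75), (-10, 0), (-6, 72), (-2, 77), (2, 80), (6, 81), (10, 78), (14, 80), (18, 79), (22, 77), (26, 74), (30, 0), (34, 0), (38, 0), (42, 0), (46, 0), (50, 0)]
[(-50, 0), (-46, 69), (-42, 74), (-38, 78), (-34, 80), (-30, 79), (-26, 78), (-22, 80), (-18, 78), (-14, 75), (-10, 0), (-6, 72), (-2, 78), (2, 80), (6, 79), (10, 79), (14, 81), (18, 79), (22, 76), (26, 0), (30, 0), (34, 0), (38, 0), (42, 0), (46, 0), (50, 0)]
```

Seat: (616.6,139.1), yaw -10°. Roller tops measure about 84 and cheek tops about 89, which matches what's given. Pulley: (600.1,-222.7), yaw 12°, axle top at 76 as expected. Grasp and lift.

```bash
python3 - <<'E'
from h import *
def st(n): s=read_state(); print(n,round(s["time"],2),np.round(s["eef_pos"],1),np.round(s["ft_force"],1),round(s["finger_gap"],1),round(s["gripper_force"],1))
movep([600.1,-222.7,160],R(12)); st("above")
print(movel([600.1,-222.7,96.3],max_speed=60,guard=12)); st("down")
clamp(); st("clamp")
movel([600.1,-222.7,125],max_speed=40); st("lift")
movel([600.1,-222.7,215],max_speed=150); wait(.3); st("up")
c=camera("side");P=cloud(c);np.savez("held.npz",P=P,im=c["image"])
x=c["image"][230:350,260:400]; cv2.imwrite("pics/held.png",cv2.resize(x,None,fx=4,fy=4))
E
```

```text
above 5.15 [ 600.7 -223.2  161.3] [-0.2 -0.5  0.9] 85.6 0.0
False
down 6.36 [ 600.3 -222.8   96.7] [ 0.9 -0.2  0.6] 85.2 0.0
clamp 6.96 [ 600.2 -222.7   96.5] [-0.7  0.7  3.6] 21.2 58.8
lift 7.83 [ 600.  -222.6  124.8] [ 0.4 -0.4 -7.4] 20.6 58.8
up 8.88 [ 599.9 -222.6  214.4] [ 0.5  0.6 -7.2] 21.1 59.0
```

View pics/held.png

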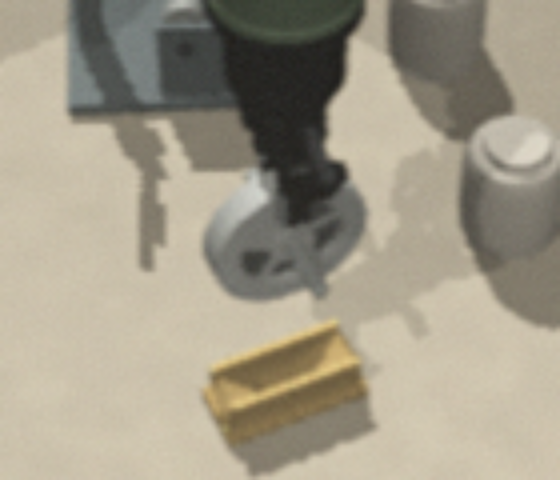

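The pulley is held across the rim at about (290,235) in the crop, level and clear of the rest. The wrist reads about 7.5 N. Next I carry it over and lower it with a guard.

```bash
python3 - <<'E'
from h import *
def st(n): s=read_state(); print(n,round(s["time"],2),np.round(s["eef_pos"],1),np.round(s["ft_force"],1),round(s["finger_gap"],1),round(s["gripper_force"],1))
X,Y=616.6,139.1
movep([X,Y,205],R(-10)); movel([X,Y,135],max_speed=80); wait(.3); st("above")
c=camera("wrist"); cv2.imwrite("pics/place.png",c["image"]); P=cloud(c); np.savez("place.npz",P=P,im=c["image"])
c=camera("side"); np.savez("place_s.npz",P=cloud(c),im=c["image"]); s=cv2.resize(c["image"][185:275,255:375],(400,300))
cv2.imwrite("pics/place2.png",np.hstack([cv2.resize(cv2.imread("pics/place.png"),(400,300)),s]))
E
```

```text
above 11.61 [616.7 139.1 135.3] [-0.3  0.1 -7.4] 20.7 59.0
```

View pics/place2.png

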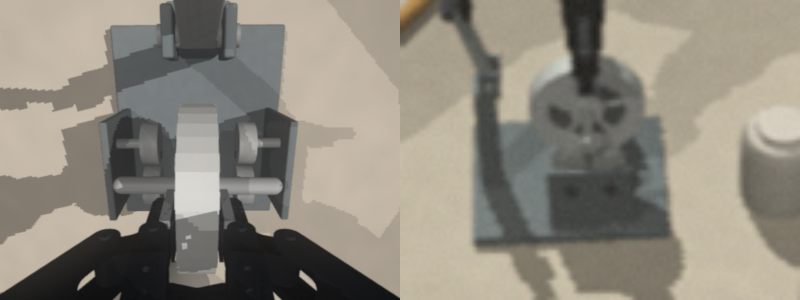

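The axle spans (115–282,186), centred between the cheeks and parallel to the rollers. A quick numeric check of axle x, then I lower and release.

```bash
python3 - <<'E'
from h import *
def st(n): s=read_state(); print(n,round(s["time"],2),np.round(s["eef_pos"],1),np.round(s["ft_force"],1),round(s["finger_gap"],1),round(s["gripper_force"],1))
P=np.load("place.npz")["P"].reshape(-1,3); t=np.radians(-10)
p=P-[616.6,139.1,0]; L=np.stack([p[:,:2]@[np.cos(t),np.sin(t)],p[:,:2]@[-np.sin(t),np.cos(t)],p[:,2]],1)
a=L[(abs(L[:,0])<25)&(abs(L[:,1])>25)&(abs(L[:,1])<62)&(L[:,2]>98)&(L[:,2]<122)]
for s in(-1,1):
    q=a[a[:,1]*s>0]; k=q[q[:,2]>np.percentile(q[:,2],80)]; print(len(q),q[:,:2].min(0).round(1),q[:,:2].max(0).round(1),k.mean(0).round(1))
X,Y=616.6,139.1
dx=np.median(a[:,0]) if len(a)>50 else 0; print("axle x offset",dx)
movel([X,Y,112],max_speed=50); wait(.2); st("near")
print(movel([X,Y,103],max_speed=10,guard=4)); st("contact")
E
```

```text
2077 [ -6.3 -58.2] [  6.4 -25. ] [ -0.  -39.1 114.4]
2036 [-6. 25.] [ 6.3 57.3] [ -0.   39.5 115. ]
axle x offset -1.9852295823675858
near 12.52 [616.8 139.2 112.3] [ 0.   0.4 -7.2] 20.7 59.0
True
contact 13.13 [616.5 139.2 105.8] [-0.3  1.   4.2] 21.4 60.8
```

Contact came at TCP z 105.8 (106.5 expected), so the axle is in the valley. Release, retreat, and watch it settle.

```bash
python3 - <<'E'
from h import *
def st(n): s=read_state(); print(n,round(s["time"],2),np.round(s["eef_pos"],1),np.round(s["ft_force"],1),round(s["finger_gap"],1),round(s["gripper_force"],1))
X,Y=616.6,139.1
open_gripper(); st("open")
movel([X,Y,200],max_speed=100); 
t=np.radians(-10); ex=np.array([np.cos(t),np.sin(t),0]);
movep([X,Y,330],R(-10)); 
B=np.array([X,Y,0])-190*ex
movep([*B[:2],330],R(-10)); clamp(); st("behind")
prev=None
for i in range(9):
    c=camera("side"); g=c["image"][185:275,275:375].astype(int)
    if prev is not None: print(round(read_state()["time"],2),abs(g-prev).mean().round(2),abs(g-prev)[10:70,20:70].mean().round(2))
    prev=g; wait(.5)
c=camera("side"); s=c["image"][185:275,255:375]
w=camera("wrist")["image"]; t_=camera("top")["image"][195:305,220:370]
cv2.imwrite("pics/settled.png",np.hstack([cv2.resize(s,(400,300),interpolation=cv2.INTER_CUBIC),cv2.resize(w,(400,300))]))
E
```

```text
open 13.78 [615.8 139.  105.2] [0.5 0.5 0. ] 85.0 0.0
behind 17.01 [429.5 172.1 330. ] [ 0.2 -0.   0.6] -0.1 0.0
17.61 2.05 2.1
18.16 2.05 2.11
18.71 2.03 2.11
19.26 2.06 2.11
19.81 2.05 2.12
20.36 2.06 2.12
20.91 2.03 2.06
21.46 2.04 2.1
```

View pics/settled.png

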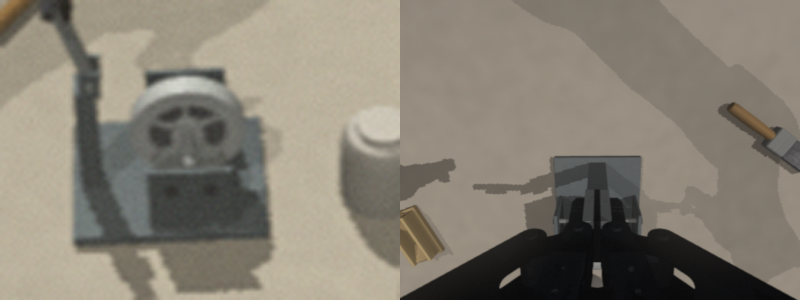

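It has settled: frame differences are only noise, the open web windows at (165–215,110–145) are on top and the solid side is hidden below. Next I push the keeper bar over from behind.

```bash
python3 - <<'E'
from h import *
def st(n): s=read_state(); print(n,round(s["time"],2),np.round(s["eef_pos"],1),np.round(s["ft_force"],1),round(s["finger_gap"],1))
t=np.radians(-10); ex=np.array([np.cos(t),np.sin(t),0])
L=lambda x,z: (np.array([616.6,139.1,0])+x*ex+[0,0,z]).tolist()
movel(L(-188,330)); movel(L(-188,238),max_speed=100); st("down")
print(movel(L(-88,238),max_speed=40,guard=20)); st("pushed")
wait(.5); movel(L(-170,238),max_speed=120); movel(L(-170,330),max_speed=150); wait(1); st("back")
c=camera("side"); P=cloud(c); s=c["image"][185:275,255:375]
w=camera("wrist")["image"]
wait(1.5)
s2=camera("side")["image"][185:275,255:375]; print("diff",abs(s.astype(int)-s2).mean())
cv2.imwrite("pics/folded.png",np.hstack([cv2.resize(s2,(400,300),interpolation=cv2.INTER_CUBIC),cv2.resize(w,(400,300))]))
E
```

```text
down 23.43 [431.7 171.9 238.5] [ 1.4 -0.7  0.2] 0.1
False
pushed 26.07 [529.9 154.4 238. ] [-0.1  0.4 -0.4] -0.0
back 29.18 [449.2 168.6 330. ] [0.1 0.3 0.3] -0.5
diff 2.025864197530864
```

View pics/folded.png

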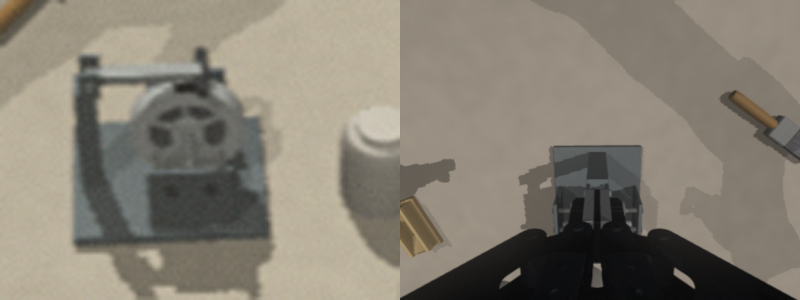

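The keeper arm lies level from (88,72) to (205,70) with its pad on the rim. The web windows haven't moved and the robot is clear, so I'm handing in.

```bash
python3 -c "
from workcell import *
print(finish_job())"
```

```text
the job is handed in; nothing more can be done
None
```

The job is handed in at about 31 s of the 61 s allowed: the pulley settled on the rollers with its open web windows on top, so heavy side down, though the solid segment itself was out of view. The keeper pad rests on its rim, and the robot went nowhere near the beakers, bowl or brush.

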